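# Stiffness check of two clamped bumper leaf springs

### The job

We are comparing leaf springs for the club robot's bumper. Press the free tip of the longest of the three clamped springs down onto its stop, keep it there for about a second to feel how stiff it is, and let it spring back up; then do the same with the shortest one. Press gently, and leave the middle-length spring alone.

Things in the scene. Friction and masses are not known exactly. Their poses are not given: they have to be found in the camera images.
- long_tip: Flat steel shoe (long_tip_c0), 26 (along leaf) x 24 x 7 mm, on the free end of the longest leaf, which sticks out 150 mm from its clamp. Origin: centre of its top face, 46 mm above the bench when free; +x along the leaf to the clamp, +z up. Pressed down it meets a rubber-capped stop after 16 mm (top then at 30 mm), pushing back about 3 N there; springs up when let go.
- short_tip: The same shoe (short_tip_c0) on the shortest leaf, which sticks out 85 mm from its clamp. Origin, axes, height and 16 mm travel to the stop as for long_tip; pushes back about 12 N at the stop. All three springs: steel leaf 20 mm wide, level above a 200 x 56 mm plywood base, in a dark steel clamp near one end of it (screw heads 57 mm high).
- mid_tip: The same shoe on the middle-length leaf, which sticks out 115 mm from its clamp. Origin and axes as for long_tip. Not to be pressed. The three holders stand side by side in any order, clamp ends away from the robot, each turned up to 0.4 rad.
Things that resemble listed ones, but are neither listed nor needed, are in the scene too. Leave any blue or turquoise look-alike of the part that bears short_tip alone.

How it is judged:
On the way, in this order (a step that is already met when the one before it is completed fails the run):
1. the longest spring's tip is pressed down to its stop by the fingers and kept there (distance of long_tip from where it was at the start of the episode above 0.013 m and contact force between the fingers and long_tip_c0 above 0.5 N and distance of short_tip from where it was at the start of the episode below 0.003 m), for 0.5 s.
2. with the longest spring back up, the shortest spring's tip is pressed down to its stop by the fingers and kept there (distance of short_tip from where it was at the start of the episode above 0.013 m and contact force between the fingers and short_tip_c0 above 0.5 N and distance of long_tip from where it was at the start of the episode below 0.003 m), for 0.5 s.
At the end, for the whole second after the job is handed in: All three spring tips are back up, within 3 mm of their free positions, after first the longest and then the shortest was held at its stop (at least 13 mm of the 16 mm down) for half a second (distance of each of long_tip, short_tip, mid_tip from where it was at the start of the episode below 0.003 m); the robot touches nothing.
It fails at once if the middle-length spring is pressed down more than 4 mm (distance of mid_tip from where it was at the start of the episode above 0.004 m).
It fails at once if a spring tip is pressed with more than 35 N (contact force between the fingers and long_tip_c0 above 35 N or contact force between the fingers and short_tip_c0 above 35 N).
It also fails if it takes over 42 s, if anything falls off the work surface, if the arm or the gripper's body presses on something with over 40 N, if the wrist force passes 120 N, or if a joint passes its speed limit or range.

### The arm

A 6-joint arm with a two-finger parallel gripper is mounted at the origin on the work surface. World frame = base frame: x ahead of the robot, y to its left, z up, the work surface at z = 0. Lengths are in m, angles in rad, forces in N, time in s.
With the tool pointing down it reaches from about 0.275 to 0.875 m from the base axis. Payload 12.5 kg.
Tool frame: the origin (TCP) lies at the very end of the fingers, on their centre line; the grasp point (between the pads) lies 19 mm behind it; z points along the fingers, y is the line along which they close (so a half turn about z gives the same grasp; the last joint's range is limited). The gripper opens to 85 mm and grips with 20 to 120 N. Pads are 22 mm wide; open, the fingers measure 114 mm over their backs; the gripper's body (76 mm by 85 mm) begins 54 mm behind the grasp point. The pads swing forward as they close: fully open they stand 13 mm farther back than shut.
Start: joints at [1.035, 0.351, 1.652, -0, 1.139, -0.085], TCP at [0.24, 0.495, 0.231] pointing down, gripper open.
Joint ranges: [-2.75, 2.75], [-0.79, 2.1], [0.01, 2.65], [-1.57, 4.71], [0.07, 3.14], [-2.87, 2.87]. Speed limits (rad/s): [2.22, 2.22, 2.79, 3.14, 3.14, 3.14].

### API

Orientations are given as a 3x3 rotation matrix whose columns are the frame's x, y, z axes.
In Python, from bench import manip gives the robot as it stands. Calls block until the motion is done:
- manip.move_ptp(position, orientation): joint-space move of the TCP to a pose.
- manip.move_l(position, attitude=None, max_speed=0.15): straight line of the TCP; attitude=None keeps the orientation; max_speed is the mean speed in m/s.
- manip.move_j(angles): joint-space move.
- manip.set_gripper(opening, effort=None): opening from 0.0 (shut) to 1.0 (fully open); effort is the grip in N (None keeps the last); returns when the fingers have stopped.
- manip.dwell(seconds).
- manip.inverse_kinematics(position, orientation): joint angles nearest the present ones, or None.
- manip.grab_frame(name): name is "side" or "top" or "wrist"; returns (picture, depth): 384x512x3 uint8, red, green, blue; 384x512 float32, m along the optical axis (not along the pixel's ray), 0 where there is no reading.
- manip.get_calibration(name): a dict with "camera_matrix" (3x3 intrinsics, pixels), "R" (3x3) and "t" (3): a world point X has camera coordinates R X + t. Camera axes: x right, y down, z forward; pixel columns grow to the right and rows downward; lengths in m; the calibration is good to about 2 mm. A picture is of the moment at which its call begins: read the wrist's pose just before it. get_calibration takes no time and is no camera call; for the wrist camera it gives the pose at the moment of the call.
A pose or a line that the arm cannot do raises manip.Unreachable and nothing moves.
- manip.sign_off(): hands the job in; it is judged then, once.
Trained networks look in the newest picture that a camera, given by its name, has taken for a name from the list of things; names that differ only in an ending like _2 or _b are one class to them, and where a whole thing is asked for, a point or a joint stands for the part that bears it (a point fixed in the world has none). Each returns a list of dicts, best first, with "confidence" (0 to 1); they miss things now and then, are a little off and sometimes report something else, mostly with a low value. They report only what shows in the picture. A call takes as long as a camera call. They do not tell look-alikes from the thing itself.
- manip.look_for(camera, name): "at" ([x, y, z] in m, in world coordinates, good to about 4 mm: the middle of the surface that is visible of it).
Readings, each from a call of its own:
- manip.current_time(): time.
- manip.current_qpos(): joint angles.
- manip.current_joint_vel(): joint speeds.
- manip.current_joint_torque(): joint torques, N m.
- manip.current_ee_pos(): TCP position.
- manip.current_tcp_rot(): TCP orientation.
- manip.current_force(): force on the tool from outside, world axes, zero at the start.
- manip.current_ft_torque(): the same for the moment, N m.
- manip.current_grip_width(): opening from 0.0 (shut) to 1.0 (fully open).
- manip.current_grip_force(): force on a finger pad.
Only numpy, scipy, OpenCV 4.12 (cv2) and the standard library are available. Lean on these libraries where they do the work, as an engineer would, in place of code of your own. Each camera call takes 0.05 s, during which the arm holds its last target. There are 200 camera calls.

## Working session

There is one attempt and no reset: what is moved stays moved. The work goes in short steps, each a Python script; the robot and the scene stay as the last script left them, time stands still between calls to the robot, and variables do not carry over. Pictures are saved under pics/ and viewed, at most 10 in all, crops included, and the job is handed in when it is done.

```bash
mkdir -p pics
python3 - <<'E'
from bench import manip
import cv2,numpy as np
for c in("top","side"):
    p,d=manip.grab_frame(c); cv2.imwrite(f"pics/{c}0.png",p[:,:,::-1]); np.savez(f"{c}0.npz",p=p,d=d,**manip.get_calibration(c))
    for n in("long_tip","short_tip","mid_tip"):
        for r in manip.look_for(c,n): print(c,n,np.round(r["at"],3),round(r["confidence"],2))
print(manip.current_time())
E
```

```text
top short_tip [ 0.224 -0.344  0.042] 0.73
top short_tip [ 0.612 -0.262  0.042] 0.57
top short_tip [ 0.413 -0.643  0.042] 0.57
top short_tip [ 0.375 -0.14   0.041] 0.52
top mid_tip [0.566 0.013 0.036] 0.61
side long_tip [0.537 0.247 0.043] 0.67
side short_tip [ 0.418 -0.649  0.04 ] 0.8
side short_tip [ 0.373 -0.136  0.042] 0.59
side mid_tip [0.567 0.01  0.037] 0.49
0.4
```

View pics/top0.png

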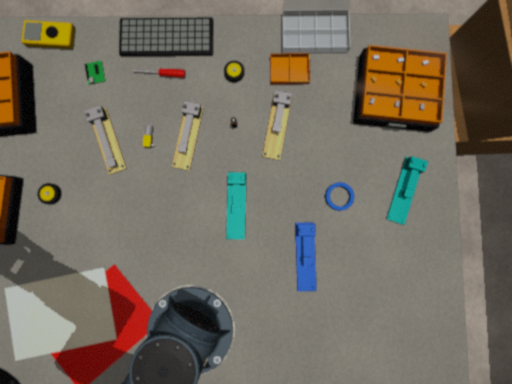

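View pics/side0.png

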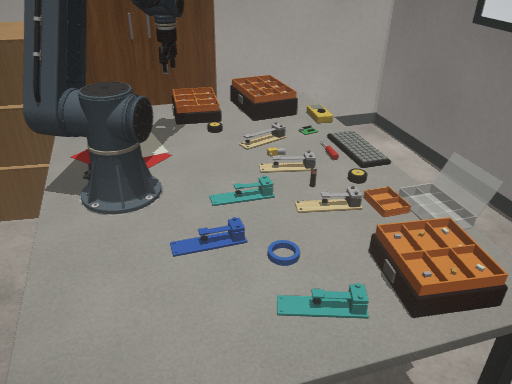

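The top view shows three plywood holders at (105,140), (187,135) and (277,125). The look-alikes are turquoise at (236,205) and (406,190), and blue at (306,256). The side view shows the same set. I'll crop the three plywood holders close up to compare leaf lengths, using the depth image as well.

Run:
```python
import cv2,numpy as np
z=np.load("top0.npz");p,d=z["p"],z["d"];K,R,t=z["camera_matrix"],z["R"],z["t"]
v,u=np.mgrid[:384,:512]
C=np.stack([(u-K[0,2])/K[0,0]*d,(v-K[1,2])/K[1,1]*d,d],-1);W=(C-t)@R
H=np.clip(W[:,:,2]/0.06*255,0,255).astype(np.uint8)
f=lambda im:cv2.resize(im[85:180,75:300],None,fx=3.5,fy=3,interpolation=cv2.INTER_NEAREST)
o=np.vstack([f(p[:,:,::-1]),cv2.applyColorMap(f(H),cv2.COLORMAP_JET)]);cv2.imwrite("pics/crop1.png",o);print(o.shape)
for n,(a,b,c,e) in dict(A=(80,100,130,178),B=(168,98,206,172),C=(258,88,296,162)).items():
    w=W[b:e,a:c].reshape(-1,3)
    base=w[(w[:,2]>.006)]; clamp=w[w[:,2]>.049]; leaf=w[(w[:,2]>.036)]
    ctr=leaf.mean(0);_,_,V=np.linalg.svd((base-base.mean(0))[:,:2],full_matrices=False);ax=V[0]*np.sign(V[0,0])
    s=(leaf[:,:2]-clamp[:,:2].mean(0))@ax
    print(n,"ax",ax.round(3),"clamp",clamp.mean(0).round(3),"tipend s",s.min().round(3),s.max().round(3),"clamp s",((clamp[:,:2]-clamp[:,:2].mean(0))@ax).min().round(3),"basez",np.median(base[:,2]).round(3))
```

```text
(570, 788, 3)
A ax [0.762 0.648] clamp [0.593 0.235 0.15 ] tipend s -0.508 0.083 clamp s -0.508 basez 0.025
B ax [ 1.    -0.023] clamp [ 0.614 -0.016  0.125] tipend s -0.322 0.051 clamp s -0.322 basez 0.012
C ax [ 0.981 -0.195] clamp [ 0.651 -0.271  0.1  ] tipend s -0.372 0.04 clamp s -0.372 basez 0.011
```

View pics/crop1.png

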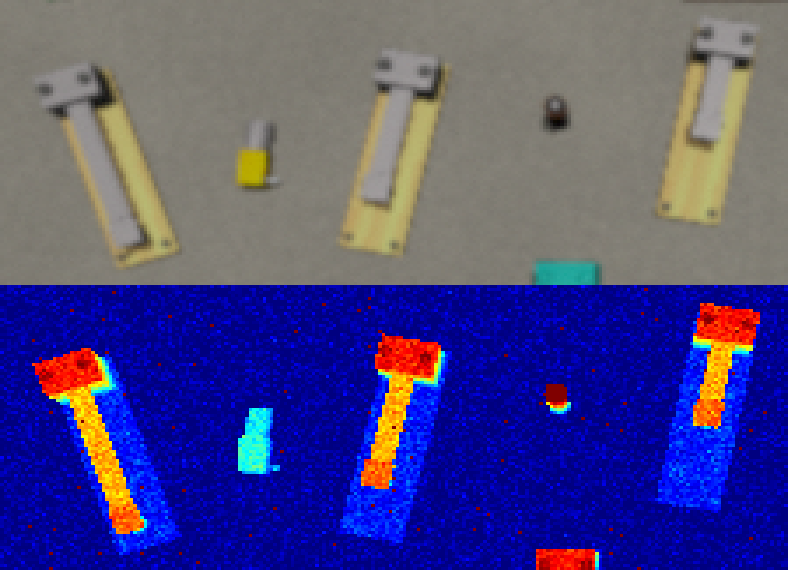

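The plywood holders are long at crop (100,170), middle at (390,125) and short at (710,90). Their tips sit at about (127,235), (376,190) and (707,128) in the crop, so A is long, B is middle and C is short. Next I'll measure tips A and C, then look from above with the wrist camera.

```bash
cat > h.py <<'E'
from bench import manip
import cv2,numpy as np
def cloud(d,c):
    K,R,t=c["camera_matrix"],c["R"],c["t"];v,u=np.mgrid[:384,:512]
    return (np.stack([(u-K[0,2])/K[0,0]*d,(v-K[1,2])/K[1,1]*d,d],-1)-t)@R
def rot(yaw): # tool down, tool y along direction yaw+90deg mirrored
    c,s=np.cos(yaw),np.sin(yaw); return np.array([[c,s,0],[s,-c,0],[0,0,-1.]])
E
python3 - <<'E'
from h import *
z=np.load("top0.npz");W=cloud(z["d"],z)
T={}
for n,(u,v),(cu,cv) in(("A",(111,163),(95,112)),("B",(182.5,148),(191,109)),("C",(277,127.7),(283,98))):
    P=[]
    for a,b in((u,v),(cu,cv)):
        a,b=int(round(a)),int(round(b));P.append(np.median(W[b-2:b+3,a-2:a+3].reshape(-1,3),0))
    ax=P[1]-P[0];T[n]=P[0],np.arctan2(ax[1],ax[0]);print(n,P[0].round(3),P[1].round(3),"dist",np.linalg.norm(ax[:2]).round(3),"yaw",T[n][1].round(3))
manip.set_gripper(0.0)
x,y,_=T["A"][0];yaw=T["A"][1]
best=None
for k in(0,np.pi):
    for e in(0,):
        q=manip.inverse_kinematics([x-.05,y,.2],rot(yaw+k))
        if q is not None and(best is None or abs(q[5])<abs(best[1][5])):best=(k,q)
print(best)
manip.move_ptp([x-.05,y,.2],rot(yaw+best[0]))
c=manip.get_calibration("wrist");p,d=manip.grab_frame("wrist");cv2.imwrite("pics/w1.png",p[:,:,::-1]);np.savez("w1.npz",p=p,d=d,**c)
for r in manip.look_for("wrist","long_tip"):print(r)
print(manip.current_ee_pos(),manip.current_force(),manip.current_time())
E
```

```text
A [0.484 0.225 0.047] [0.635 0.275 0.051] dist 0.159 yaw 0.319
B [0.526 0.019 0.047] [ 0.641 -0.007  0.052] dist 0.117 yaw -0.223
C [ 0.584 -0.258  0.047] [ 0.672 -0.277  0.052] dist 0.09 yaw -0.207
(3.141592653589793, array([ 3.83175515e-01,  2.78899638e-01,  1.83832153e+00, -4.44089210e-16,
        1.02437149e+00, -1.50640420e+00]))
{'at': [0.4892, 0.232, 0.0477], 'confidence': 0.82}
[0.43416276 0.22594573 0.20009406] [ 0.77532415 -0.20433094  0.19780963] 2.55
```

View pics/w1.png

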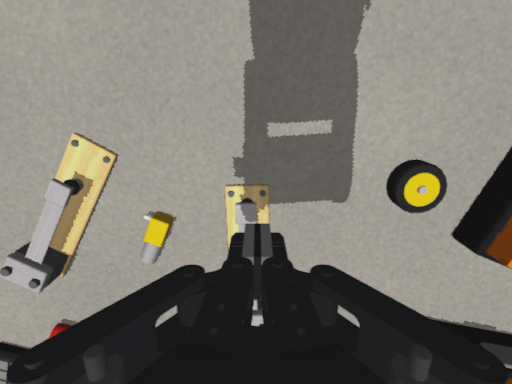

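The wrist view shows the long spring's shoe at (246,213), partly hidden by the fingers, with the middle spring far off to the left at (60,190). I'll take the shoe's position from the depth image, then press.

Run:
```python
from h import *
z=np.load("w1.npz");W=cloud(z["d"],z)
for nm,ctr,yaw,src in(("A wrist",(.487,.228),.319,W),("A top",(.487,.228),.319,None),("C top",(.584,-.258),-.207,None),):
    if src is None: y=np.load("top0.npz");src=cloud(y["d"],y)
    w=src.reshape(-1,3);r=w-np.array([*ctr,0]);a=np.array([np.cos(yaw),np.sin(yaw)]);b=np.array([-a[1],a[0]])
    s,l=r[:,:2]@a,r[:,:2]@b
    m=(abs(s)<.05)&(abs(l)<.025)&(w[:,2]>.036)&(w[:,2]<.052)
    near=m&(s<.015)
    print(nm,m.sum(),"s min",np.percentile(s[m],1).round(4),"lat at shoe",np.percentile(l[near],[2,50,98]).round(4),"z",np.median(w[near,2]).round(4))
    e=np.percentile(s[m],1)+.013;q=np.array(ctr)+a*e+b*np.percentile(l[near],[2,98]).mean();print("  shoe centre",q.round(4))
```

```text
A wrist 494 s min -0.0114 lat at shoe [-0.009   0.0024  0.0139] z 0.0454
  shoe centre [0.4878 0.2308]
A top 164 s min -0.0137 lat at shoe [-0.0114 -0.0009  0.011 ] z 0.0464
  shoe centre [0.4864 0.2276]
C top 147 s min -0.0104 lat at shoe [-0.0104  0.0008  0.0121] z 0.0469
  shoe centre [ 0.5868 -0.2577]
```

```bash
cat >> h.py <<'E'
def press(x,y,yaw,stopF):
    manip.move_l([x,y,.07],rot(yaw));manip.dwell(.2);f0=manip.current_force()[2]
    manip.move_l([x,y,.049],max_speed=.05);print("pre",manip.current_force()[2]-f0)
    for z in np.r_[np.arange(.044,.0335,-.002),np.arange(.033,.0289,-.001)]:
        manip.move_l([x,y,z],max_speed=.03);f=manip.current_force()[2]-f0
        print(round(z,4),round(manip.current_ee_pos()[2],4),round(f,2))
        if f>stopF:break
    for _ in range(4):manip.dwell(.25);print("hold",round(manip.current_force()[2]-f0,2),manip.current_ee_pos().round(4))
    manip.move_l([x,y,.1],max_speed=.08);print("t",manip.current_time())
E
python3 -c "
from h import *
press(.4875,.2295,.319+np.pi,6)"
```

```text
pre 1.0901992747541114
0.044 0.0439 1.05
0.042 0.042 1.58
0.04 0.0399 2.46
0.038 0.0379 2.78
0.036 0.036 2.93
0.034 0.0339 2.35
0.033 0.033 3.56
0.032 0.032 3.03
0.031 0.031 3.34
0.03 0.0302 7.25
hold 6.5 [0.4877 0.2296 0.0302]
hold 6.13 [0.4877 0.2296 0.0302]
hold 5.7 [0.4877 0.2296 0.0302]
hold 6.68 [0.4878 0.2296 0.0302]
t 8.9917
```

The long spring reached its stop and was held there, with the force curve matching the 3 N spring plus stop contact. Next is the short one.

Run:
```python
from h import *
yaw=-.207+np.pi
manip.move_l([.4875,.2295,.2])
q=manip.inverse_kinematics([.53,-.2577,.2],rot(yaw));print(q)
if q is None or abs(q[5])>2.7: yaw-=np.pi
manip.move_ptp([.53,-.2577,.2],rot(yaw))
c=manip.get_calibration("wrist");p,d=manip.grab_frame("wrist");cv2.imwrite("pics/w2.png",p[:,:,::-1]);np.savez("w2.npz",p=p,d=d,**c)
print(yaw,[(r["at"],r["confidence"]) for r in manip.look_for("wrist","short_tip")],manip.current_time())
w=cloud(d,c).reshape(-1,3);r=w-[.5868,-.2577,0];a=np.array([np.cos(.207),-np.sin(.207)]);b=np.array([-a[1],a[0]]);s,l=r[:,:2]@a,r[:,:2]@b
m=(abs(s)<.05)&(abs(l)<.025)&(w[:,2]>.036)&(w[:,2]<.052);print(m.sum(),np.percentile(s[m],[1,99]),np.percentile(l[m&(s<.01)],[2,98]))
```

```text
[-5.31553477e-01  4.54206342e-01  1.57889668e+00 -4.44089210e-16
  1.10848963e+00 -1.89534980e+00]
2.9345926535897933 [([0.4007, -0.137, 0.0426], 0.83), ([0.5872, -0.2541, 0.0484], 0.68)] 11.6917
420 [-0.0113426  0.020728 ] [-0.00825887  0.01474792]
```

View pics/w2.png

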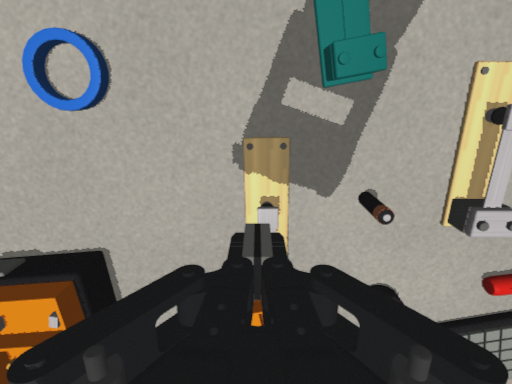

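The picture shows the short spring's shoe at (267,214) on plywood, with the turquoise look-alike out of the way at (350,45). The wrist and top estimates agree to about 3 mm: (0.588, -0.256).

```bash
python3 -c "
from h import *
press(.588,-.256,-.207+np.pi,15)
manip.move_l([.588,-.256,.2])
p,d=manip.grab_frame('top');W=cloud(d,manip.get_calibration('top'))
for u,v in((111,163),(182,148),(277,128)):print(np.median(W[v-1:v+2,u-1:u+2,2]).round(4))
"
```

```text
pre -0.31936073979956536
0.044 0.0442 0.77
0.042 0.0422 3.04
0.04 0.0403 4.75
0.038 0.0385 6.45
0.036 0.0367 8.18
0.034 0.0348 10.26
0.033 0.034 10.51
0.032 0.0331 11.45
0.031 0.0322 13.05
0.03 0.0314 13.53
0.029 0.0308 17.46
hold 17.22 [ 0.5889 -0.2564  0.0309]
hold 17.08 [ 0.5889 -0.2564  0.0309]
hold 17.71 [ 0.5889 -0.2564  0.0309]
hold 16.75 [ 0.5889 -0.2564  0.0308]
t 18.4167
0.0461
0.048
0.5719
```

```bash
python3 -c "
from bench import manip
print(manip.current_force());print(manip.sign_off())"
```

```text
[-0.09629597  0.18308337 -0.16589219]
the job is handed in; nothing more can be done
None
```

I held the longest spring at its stop for about 1 s (about 6 N), then the shortest (about 17 N), never touched the middle one, and handed the job in; depth shows the long and middle tips at free height, but the arm hid the short tip, so I didn't see it spring back.

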